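# Start and close the lug lid of a fixative jar

### The arm

A 6-joint arm with a two-finger parallel gripper is mounted at the origin on the work surface. World frame = base frame: x ahead of the robot, y to its left, z up, the work surface at z = 0. Lengths are in m, angles in rad, forces in N, time in s.
With the tool pointing down it reaches from about 0.35 to 0.85 m from the base axis. Payload 8.1 kg.
Tool frame: the origin (TCP) lies on the centre line of the jaws, within the pads' length; the fingertips stand robot.tips_ahead ahead of it and the grasp point (between the pads) lies 8 mm behind it (robot.tips_ahead is the distance from the TCP to the fingertips, in m); z points along the fingers, y is the direction in which the jaws open and shut (so a half turn about z gives the same grasp; the last joint's range is limited). The gripper opens to 93 mm and grips with 3 to 60 N. Pads are 15 mm wide; open, the fingers measure 128 mm over their backs; the gripper's body (75 mm by 188 mm) begins 65 mm behind the grasp point.
Start: joints at [-0.085, 0.13, 1.488, -0, 1.523, -0.085], TCP at [0.6, 0, 0.23] pointing down, gripper open.
Joint ranges: [-2.96, 2.96], [-0.89, 2.26], [0.02, 2.5], [-1.34, 4.48], [0, 2.73], [-2.66, 2.66]. Speed limits (rad/s): [2.39, 2.39, 2.79, 3.14, 3.14, 3.14].

### API

Orientations are given as a rotation vector (axis times angle).
In Python, from plant import monitor, eyes, job, robot gives the robot as it stands.
- The arm moves only by the tool servo_tool, never from a script. Its argument "plan" is a list that holds one entry, the list of rows, each a list of 7 numbers: the closure, from -1 (fully open) to 1 (shut), so that 0 is half open, then the shift along the world's x, y, z in mm, then the turn, a rotation vector about the world's x, y, z in rad. In form: [[[hand, dx, dy, dz, ax, ay, az], ...]]. A call has 1 to 12 rows; each row shifts and turns the commanded pose from where the row before left it; what a row does not reach is not made up. A row lasts 1/10 s, in which the tool goes at most 50 mm and 8.59 degrees, less where a joint would pass 70% of its speed; a pose out of reach is approached as far as the arm can. A call with a gripper value outside its range is refused whole. The fingers move at their own pace and stop on an object; "force" is the grip in N (left out, the last holds). Time passes only in rows, so rows that do not move let the fingers close. It gives the time, the measured TCP pose, the force and the opening at its end, in the units of the state.
- monitor.read_state(): the state, without advancing time (a new reading comes with each control period).
- eyes.read_camera(name): name is "scene" or "side" or "wrist"; returns the picture (420x560x3 uint8, red, green, blue); there is no depth.
- eyes.camera_info(name): a dict with "mtx" (3x3 intrinsics, pixels), "R" (3x3) and "t" (3): a world point X has camera coordinates R X + t. Camera axes: x right, y down, z forward; pixel columns grow to the right and rows downward; lengths in m; the calibration is good to about 2 mm. The wrist camera is an equidistant fisheye: a pixel r from the principal point sees the ray r / f radians off the axis. A picture is of the moment at which its call begins: read the wrist's pose just before it. camera_info takes no time and is no camera call; for the wrist camera it gives the pose at the moment of the call.
- job.close_job(): hands the job in, once; it reports no verdict.
The state is a dict: "t": time; "q": joint angles; "dq": joint speeds; "joint_torque": joint torques, N m; "tool_pos": TCP position; "orientation": TCP orientation; "force": force on the tool from outside, world axes, zero at the start; "wrist_torque": the same for the moment, N m; "opening": finger opening in m.
Only numpy, scipy, OpenCV 4.12 (cv2) and the standard library are available. Lean on these libraries where they do the work, as an engineer would, in place of code of your own. Each camera call takes 0.05 s, during which the arm holds its last target. There are 200 camera calls.

### The job

One of the two amber jars in the grey holders has its black lid with a metal bar grip sitting high and askew on top of its thread. Without lifting it off, turn that lid backward (anticlockwise from above) until it drops onto the thread, then turn it forward (clockwise) until it is fully closed, with its bar in line with the length of the holder, and let go. Leave the other jar, which is already closed, alone.

Things in the scene. Friction and masses are not known exactly. Their poses are not given: they have to be found in the camera images.
- jar: Jar to close, rim 75 mm up, fixed in a grey holder 130x96x22 mm. Origin: bench under its centre; x along the holder's length (ends alike), z up. Bar angle, anticlockwise from that length, repeats every 180 deg: at 0-50 the lid rides high on the neck's two lugs; at 60-130 it can sink 9 mm between them; then clockwise goes under the lugs to a stop just past 0 = closed. High, it cannot turn clockwise past 0.
- lid_grip (a point): Centre of the metal bar grip on its loose black lid (76 mm across, 80 g): bar 50 mm long (x), 14 thick (y), 28 high (z up), point half-way up. 103 mm above bench at start, bar 14-34 deg anticlockwise of the holder's length; 94 mm when down on the rim. Lid plate, 5 mm, is right under the bar. 3 mm side play, turns easily; when held it sinks only if the gripper is lowered or lets go.
- closed_jar: The other jar, of the same shape and size, in an equal holder, already closed. Origin on the bench under its centre, x along the holder's length, z up; fixed.
- closed_lid_grip (a point): Centre of the bar grip on the lid of the other jar: the same lid, already fully down (94 mm above the bench) with its bar in line with its holder. To be left alone.

How it is judged:
By the outcome, as a careful person would: the job done as asked, in the order asked, and still so for the second after the job is handed in, with the robot touching nothing.
It also fails if it takes over 38 s, if anything falls off the work surface, if the arm or the gripper's body presses on something with over 40 N, if the wrist force passes 120 N, or if a joint passes its speed limit or range.

## Working session

There is one attempt and no reset: what is moved stays moved. The work goes in short steps, Python scripts to look and compute and a tool call to move; the robot and the scene stay as the last step left them, time stands still between calls to the robot, and variables do not carry over. Pictures are saved under pics/ and viewed, about 8 in all and at most 12, crops included, and the job is handed in when it is done.

Besides the shell and the picture viewer there is one more tool, called as name(argument=value, ...) on one line, values as JSON. servo_tool: Moves the arm, as the interface text tells. Its arguments: {"type":"object","properties":{"plan":{"type":"array"},"force":{"type":"number"}},"required":["plan"]}

```bash
mkdir -p pics; ls
cat > h.py <<'E'
import numpy as np, cv2
from plant import monitor, eyes, job, robot
def snap(n,f):
    im=eyes.read_camera(n); cv2.imwrite('pics/'+f,im[:,:,::-1]); return im
def ray(info,uv,fish=False):
    K,R,t=map(np.array,(info['mtx'],info['R'],info['t']))
    d=np.array([(uv[0]-K[0,2])/K[0,0],(uv[1]-K[1,2])/K[1,1],1.])
    if fish:
        r=np.hypot(d[0],d[1]); d=np.array([d[0]/r*np.sin(r),d[1]/r*np.sin(r),np.cos(r)])
    d=R.T@d; return -R.T@t, d/np.linalg.norm(d)
def tri(rays):
    A=sum(np.eye(3)-np.outer(d,d) for c,d in rays); b=sum((np.eye(3)-np.outer(d,d))@c for c,d in rays)
    X=np.linalg.solve(A,b); return X,[np.linalg.norm(np.cross(d,X-c)) for c,d in rays]
def atz(r,z): c,d=r; return c+d*(z-c[2])/d[2]
E
python3 - <<'E'
from h import *
import pickle
print(monitor.read_state(), robot.tips_ahead)
a=snap('scene','s1.png');b=snap('side','d1.png')
w=eyes.camera_info('wrist');snap('wrist','w1.png')
pickle.dump({n:eyes.camera_info(n) for n in('scene','side')}|{'wrist':w},open('c1.pkl','wb'))
for n in('scene','side','wrist'):
  i=eyes.camera_info(n);print(n,i['mtx'],-np.array(i['R']).T@i['t'])
E
```

```text
pics
{'t': 0.0, 'q': array([-8.53801221e-02,  1.31173159e-01,  1.48926990e+00,  3.25966634e-05,
        1.52298481e+00, -8.53972767e-02]), 'dq': array([ 0.00161397, -0.0015428 , -0.00158892,  0.00046067,  0.00119866,
       -0.00100163]), 'joint_torque': array([-1.61290725e-03, -5.59853125e+01, -4.91755986e+01,  7.67333270e-02,
        3.59135563e-02, -2.97389461e-04]), 'tool_pos': array([5.99457439e-01, 9.26810293e-05, 2.28585412e-01]), 'orientation': array([-2.22041646e+00, -2.22045103e+00,  1.81719498e-03]), 'force': array([ 0.31451451,  1.00338928, -0.42836603]), 'wrist_torque': array([-0.04932724, -0.00990171,  0.00506801]), 'opening': 0.09322206996203299} 0.011
scene [[383.38099531   0.         280.84284163]
 [  0.         383.38099531 212.66601041]
 [  0.           0.           1.        ]] [0.9076583  0.39397776 0.45456776]
side [[421.42501522   0.         280.03755663]
 [  0.         421.42501522 208.18767133]
 [  0.           0.           1.        ]] [ 0.36279245 -0.5152875   0.4799551 ]
wrist [[325.1922621    0.         284.25391381]
 [  0.         325.1922621  208.41161054]
 [  0.           0.           1.        ]] [0.60055001 0.07217377 0.38340898]
```

View pics/s1.png

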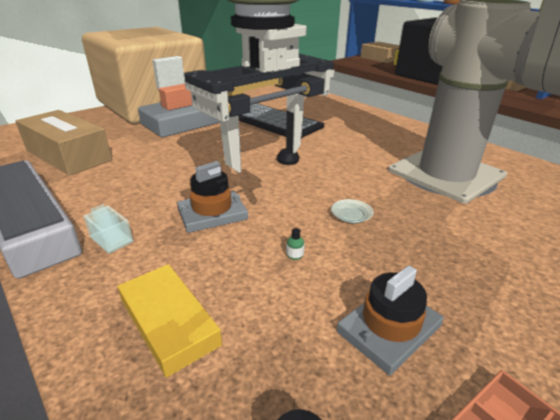

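View pics/d1.png

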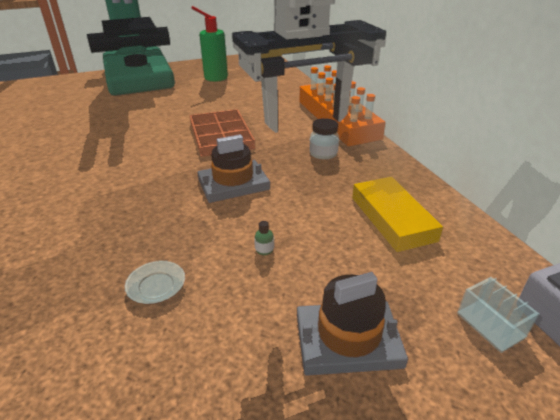

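View pics/w1.png

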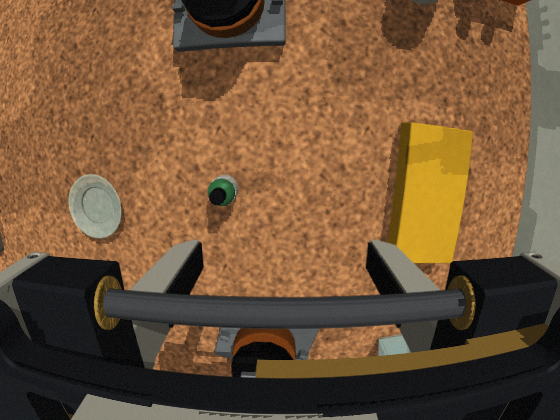

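The scene view shows jar A near (211,195) and jar B near (398,305). In the side view A is near (352,315) and B near (232,165). I'll enlarge both jars in both views.

Run:
```python
import cv2,numpy as np
s=cv2.imread('pics/s1.png');d=cv2.imread('pics/d1.png')
def c(im,x,y,w,h): return cv2.resize(im[y:y+h,x:x+w],(400,300),interpolation=cv2.INTER_CUBIC)
cv2.imwrite('pics/c1.png',np.vstack([np.hstack([c(s,160,150,100,75),c(s,320,260,140,105)]),np.hstack([c(d,280,265,140,105),c(d,185,125,100,75)])]))
```

```text
(no output)
```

View pics/c1.png

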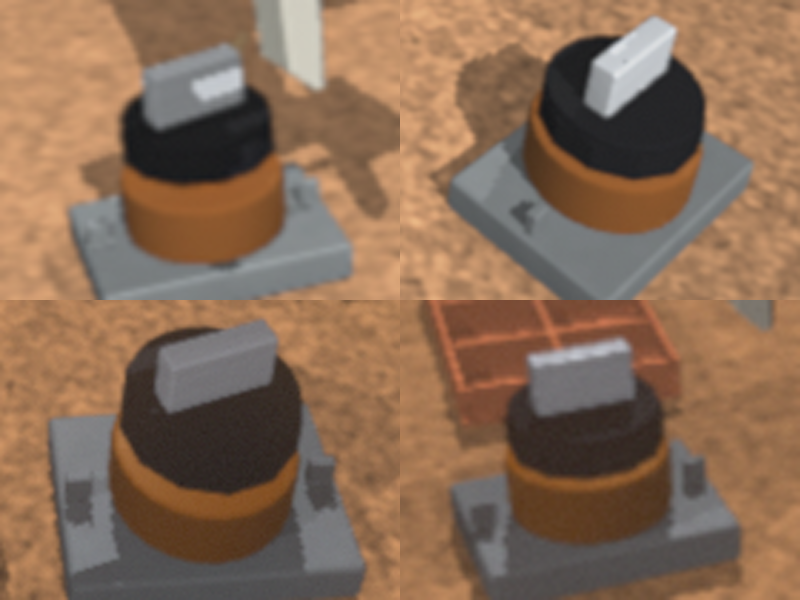

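The lids sit at different heights and angles, so I'll measure both from pixel positions in these crops.

Run:
```python
from h import *
import pickle
C=pickle.load(open('c1.pkl','rb'))
def S(n,pt,k,o,q): return ray(C[n],(((pt[0]-q[0]+.5)*k-.5)+o[0],((pt[1]-q[1]+.5)*k-.5)+o[1]))
As=lambda p:S('scene',p,.25,(160,150),(0,0))
Bs=lambda p:S('scene',p,.35,(320,260),(400,0))
Ad=lambda p:S('side',p,.35,(280,265),(0,300))
Bd=lambda p:S('side',p,.25,(185,125),(400,300))
for n,a,b in(('A',As((190,58)),Ad((216,344))),('B',Bs((637,43)),Bd((579,349)))): print(n,'top centre',*tri([a,b]))
def ang(f,p,q,z):
    v=[atz(f(x),z) for x in(p,q)];d=v[1]-v[0];return np.round(v[0][:2],3),np.round(v[1][:2],3),round(np.hypot(*d[:2]),3),round(np.degrees(np.arctan2(d[1],d[0]))%180,1)
for z in(.108,.117):
    print(z,'A scene',ang(As,(143,72),(232,47),z),'side',ang(Ad,(158,352),(265,321),z),ang(Ad,(168,367),(274,338),z))
    print(z,'B scene',ang(Bs,(597,62),(655,17),z),ang(Bs,(618,70),(676,24),z),'side',ang(Bd,(528,352),(627,340),z))
print('hold A',ang(As,(97,283),(350,250),.022),ang(Ad,(70,578),(362,563),.022),ang(Ad,(50,422),(70,578),.022))
print('hold B',ang(Bs,(452,185),(605,290),.022),ang(Bs,(605,290),(750,170),.022),ang(Bd,(490,580),(738,535),.022),ang(Bd,(452,490),(490,580),.022))
```

```text
A top centre [ 0.57061501 -0.21845635  0.11601094] [np.float64(0.0003186776408793999), np.float64(0.0003186776408793444)]
B top centre [0.53603694 0.21343095 0.10802255] [np.float64(0.0005933337635069718), np.float64(0.0005933337635070853)]
0.108 A scene (array([ 0.589, -0.234]), array([ 0.539, -0.23 ]), np.float64(0.05), np.float64(175.7)) side (array([ 0.551, -0.207]), array([ 0.602, -0.208]), np.float64(0.051), np.float64(179.5)) (array([ 0.551, -0.216]), array([ 0.6  , -0.218]), np.float64(0.05), np.float64(178.2))
0.108 B scene (array([0.56 , 0.209]), array([0.513, 0.208]), np.float64(0.047), np.float64(1.1)) (array([0.557, 0.218]), array([0.51 , 0.218]), np.float64(0.047), np.float64(1.0)) side (array([0.512, 0.219]), array([0.561, 0.213]), np.float64(0.049), np.float64(173.8))
0.117 A scene (array([ 0.597, -0.218]), array([ 0.549, -0.214]), np.float64(0.048), np.float64(175.7)) side (array([ 0.546, -0.215]), array([ 0.596, -0.215]), np.float64(0.05), np.float64(179.5)) (array([ 0.546, -0.224]), array([ 0.594, -0.225]), np.float64(0.048), np.float64(178.2))
0.117 B scene (array
[... 167 characters left out ...]
rray([0.509, 0.201]), array([0.556, 0.196]), np.float64(0.047), np.float64(173.8))
hold A (array([ 0.644, -0.202]), array([ 0.53 , -0.147]), np.float64(0.127), np.float64(154.1)) (array([ 0.498, -0.241]), array([ 0.619, -0.28 ]), np.float64(0.127), np.float64(162.1)) (array([ 0.524, -0.158]), array([ 0.498, -0.241]), np.float64(0.086), np.float64(72.8))
hold B (array([0.602, 0.17 ]), array([0.594, 0.256]), np.float64(0.086), np.float64(95.8)) (array([0.594, 0.256]), array([0.479, 0.261]), np.float64(0.115), np.float64(177.3)) (array([0.471, 0.16 ]), array([0.595, 0.154]), np.float64(0.125), np.float64(177.1)) (array([0.471, 0.249]), array([0.471, 0.16 ]), np.float64(0.089), np.float64(89.6))
```

Jar A is the loose one: its bar top is about 116 mm up, and the bar is about 18° anticlockwise of the holder. Next I'll move so the wrist camera looks straight down on it, with the jaws turned to match the bar.

servo_tool(plan=[[[-1,-8,-18,0,0,0,-0.134],[-1,-8,-18,0,0,0,-0.134],[-1,-8,-18,0,0,0,-0.134],[-1,-8,-18,0,0,0,-0.134],[-1,-8,-18,0,0,0,-0.134],[-1,-8,-18,0,0,0,-0.134],[-1,-8,-18,0,0,0,-0.134],[-1,-8,-18,0,0,0,-0.134],[-1,-8,-18,0,0,0,-0.134],[-1,-8,-18,0,0,0,-0.134],[-1,-8,-18,0,0,0,-0.134],[-1,-8,-18,0,0,0,-0.134]]])

```text
t: 1.35
tool_pos: [0.5034, -0.2166, 0.2293]
orientation: [-3.141, 0.067, 0.001]
force: [0.5, 0.7, 0.6]
opening: 0.0928
```

servo_tool(plan=[[[-1,0,0,0,0,0,0],[-1,0,0,0,0,0,0],[-1,0,0,0,0,0,0]]])

```text
t: 1.65
tool_pos: [0.5042, -0.2153, 0.2295]
orientation: [-3.141, 0.054, 0.0]
force: [-0.4, 0.1, 0.2]
opening: 0.0928
```

Run:
```python
from h import *
import pickle
w=eyes.camera_info('wrist');im=snap('wrist','w2.png');pickle.dump(w,open('c2.pkl','wb'))
s=monitor.read_state();print(s['t'],s['tool_pos'],s['orientation'],s['q'])
print(-np.array(w['R']).T@w['t'])
from scipy.spatial.transform import Rotation as Rn
print(Rn.from_rotvec(s['orientation']).as_matrix().round(3))
K=w['mtx']
X=np.array(w['R'])@np.array([.571,-.219,.117])+w['t'];a=np.arctan2(np.hypot(X[0],X[1]),X[2]);u=X[:2]/np.hypot(X[0],X[1])*a*K[0][0]+np.array([K[0][2],K[1][2]]);print(u)
x,y=np.clip(u.astype(int)-[130,98],0,[300,224]);cv2.imwrite('pics/w2c.png',cv2.resize(im[y:y+196,x:x+260,::-1],(780,588),interpolation=cv2.INTER_CUBIC));print(x,y)
```

```text
1.7 [ 0.50426363 -0.21521867  0.22951118] [-3.14074621e+00  5.43931669e-02  1.15679551e-04] [-4.97114069e-01 -9.05858115e-03  1.63355891e+00  2.99506243e-04
  1.51733098e+00  1.10829985e+00]
[ 0.57673788 -0.21755619  0.38403574]
[[ 0.999 -0.035 -0.   ]
 [-0.035 -0.999  0.   ]
 [-0.    -0.    -1.   ]]
[286.42863292 130.17280925]
156 32
```

View pics/w2c.png

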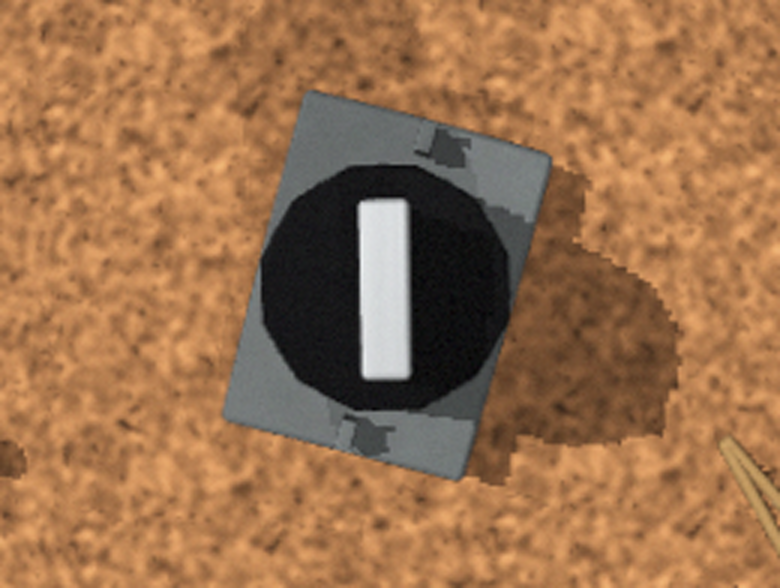

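Straight-down crop: the bar top's corners are (358,199), (408,199), (411,379) and (362,380). The holder's corners are (307,91), (552,156), (462,480) and (223,416).

Run:
```python
from h import *
import pickle
w=pickle.load(open('c2.pkl','rb'));C=pickle.load(open('c1.pkl','rb'))
R=lambda p:ray(w,((p[0]+.5)/3-.5+156,(p[1]+.5)/3-.5+32),True)
b=[atz(R(p),.117)[:2] for p in((358,199),(408,199),(411,379),(362,380))]
h=[atz(R(p),.022)[:2] for p in((307,91),(552,156),(462,480),(223,416))]
A=lambda p,q:np.degrees(np.arctan2(*(q-p)[::-1]))%180
L=lambda p,q:np.linalg.norm(p-q)
print('bar c',np.mean(b,0),A(b[0],b[3]),A(b[1],b[2]),L(b[0],b[3]),L(b[0],b[1]))
print('hold c',np.mean(h,0),A(h[0],h[3]),A(h[1],h[2]),A(h[0],h[1])+90,A(h[3],h[2])+90,L(h[0],h[3]),L(h[0],h[1]))
S=lambda n,pt,k,o,q: ray(C[n],((pt[0]-q[0]+.5)*k-.5+o[0],(pt[1]-q[1]+.5)*k-.5+o[1]))
print(tri([S('scene',(190,58),.25,(160,150),(0,0)),S('side',(216,344),.35,(280,265),(0,300)),R((385,289))]))
print('lid c',atz(R((386,287)),.089))
```

```text
bar c [ 0.57276526 -0.21701982] 179.1190050039273 179.09178362805034 0.04972332128963693 0.013468167233921056
hold c [ 0.57308007 -0.21723129] 163.004048547257 163.31486338757404 163.23959094921372 162.6279204638567 0.12604923867107054 0.09310695474497638
(array([ 0.57167037, -0.21748406,  0.11587073]), [np.float64(0.0010385512646520958), np.float64(0.0008619398036122505), np.float64(0.001230674460131604)])
lid c [ 0.57303799 -0.21735867  0.089     ]
```

servo_tool(plan=[[[-1,17,-0.5,-10,0,0,0.02],[-1,17,-0.5,-20,0,0,0],[-1,17,-0.5,-20,0,0,0],[-0.5,17.5,0,-20,0,0,0],[-0.2,0,0,-20,0,0,0],[-0.2,0,0,-10,0,0,0],[-0.2,0,0,0,0,0,0],[-0.2,0,0,0,0,0,0],[-0.2,0,0,0,0,0,0]]], force=25)

```text
t: 2.6
tool_pos: [0.5732, -0.2178, 0.1313]
orientation: [3.14, -0.027, 0.003]
force: [0.5, 0.8, 0.3]
opening: 0.0562
```

servo_tool(plan=[[[-0.2,0,0.5,-10,0,0,0],[-0.2,0,0,-10,0,0,0],[-0.2,0,0,-7,0,0,0],[-0.2,0,0,0,0,0,0],[0.3,0,0,0,0,0,0],[1,0,0,0,0,0,0],[1,0,0,0,0,0,0],[1,0,0,0,0,0,0],[1,0,0,0,0,0,0],[1,0,0,0,0,0,0]]], force=20)

```text
t: 3.6
tool_pos: [0.5726, -0.217, 0.1027]
orientation: [3.141, -0.027, 0.0]
force: [-0.5, -0.3, 0.2]
opening: 0.0137
```

Gripped (13.7 mm). Now I'll turn it back about 79°, keeping the height.

servo_tool(plan=[[[1,0,0,0,0,0,0.1],[1,0,0,0,0,0,0.115],[1,0,0,0,0,0,0.115],[1,0,0,0,0,0,0.115],[1,0,0,0,0,0,0.115],[1,0,0,0,0,0,0.12],[1,0,0,0,0,0,0.12],[1,0,0,0,0,0,0.12],[1,0,0,0,0,0,0.12],[1,0,0,0,0,0,0.12],[1,0,0,0,0,0,0.12],[1,0,0,0,0,0,0.1]]])

```text
t: 4.8
tool_pos: [0.5724, -0.2169, 0.1025]
orientation: [-2.435, -1.985, 0.0]
force: [0.4, 0.1, -1.2]
opening: 0.0136
```

servo_tool(plan=[[[1,0,0,0,0,0,0],[1,0,0,0,0,0,0],[1,0,0,0,0,0,0]]])

```text
t: 5.1
tool_pos: [0.5725, -0.2169, 0.1026]
orientation: [-2.442, -1.976, 0.0]
force: [-0.1, 0.8, -0.6]
opening: 0.0137
```

Run:
```python
from h import *
s=monitor.read_state();print(s['t'],s['tool_pos'],s['orientation'],s['wrist_torque'],s['q'])
d=snap('side','d2.png');r=snap('scene','s2.png')
c=lambda im,x,y,w,h: cv2.resize(im[y:y+h,x:x+w,::-1],(400,300),interpolation=cv2.INTER_CUBIC)
cv2.imwrite('pics/c2.png',np.hstack([c(r,160,150,100,75),c(d,280,265,140,105)]))
```

```text
5.1 [ 0.57246562 -0.21692858  0.10258225] [-2.44229088e+00 -1.97586385e+00  5.41616984e-05] [-0.04796195  0.00927199  0.00746919] [-4.45963687e-01  2.54404559e-01  1.58504412e+00  2.32146374e-05
  1.30227113e+00 -2.35607940e-01]
```

View pics/c2.png

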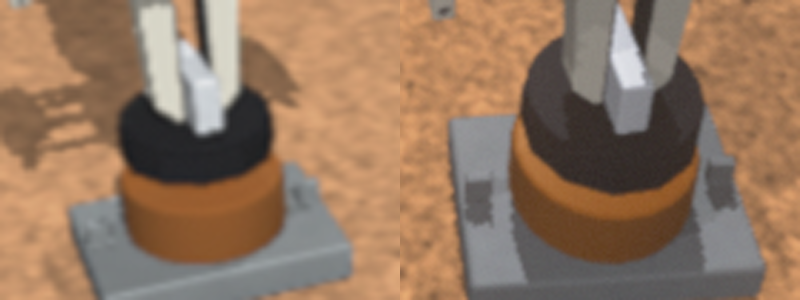

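The bar turned with the gripper to 95° from the holder, still at the high height. Now I'll lower it 9 mm.

servo_tool(plan=[[[1,0,0,-2,0,0,0],[1,0,0,-2,0,0,0],[1,0,0,-2,0,0,0],[1,0,0,-2,0,0,0],[1,0,0,-1,0,0,0],[1,0,0,0,0,0,0],[1,0,0,0,0,0,0]]])

```text
t: 5.9
tool_pos: [0.5725, -0.217, 0.0938]
orientation: [-2.44, -1.979, 0.0]
force: [-2.6, 0.9, 2.1]
opening: 0.0141
```

Down 8.8 mm with little force. I'll open briefly so the lid settles, then regrip.

servo_tool(plan=[[[0.3,0,0,0,0,0,0],[0.3,0,0,0,0,0,0],[0.3,0,0,0,0,0,0],[1,0,0,0,0,0,0],[1,0,0,0,0,0,0],[1,0,0,0,0,0,0],[1,0,0,0,0,0,0],[1,0,0,0,0,0,0]]])

```text
t: 6.7
tool_pos: [0.5725, -0.217, 0.0936]
orientation: [-2.44, -1.979, 0.0]
force: [-0.1, -0.5, -0.5]
opening: 0.0141
```

Run:
```python
from h import *
s=monitor.read_state();print(s['t'],s['tool_pos'],s['orientation'],s['force'],s['wrist_torque'])
d=snap('side','d3.png');r=snap('scene','s3.png')
c=lambda im,x,y,w,h: cv2.resize(im[y:y+h,x:x+w,::-1],(400,300),interpolation=cv2.INTER_CUBIC)
cv2.imwrite('pics/c3.png',np.hstack([c(r,160,150,100,75),c(d,280,265,140,105)]))
```

```text
6.7 [ 0.57251237 -0.21698121  0.09361283] [-2.44003619e+00 -1.97882867e+00  4.69579310e-05] [-0.09748013 -0.47205774 -0.50439931] [-0.05034541 -0.04440579  0.00837972]
```

View pics/c3.png

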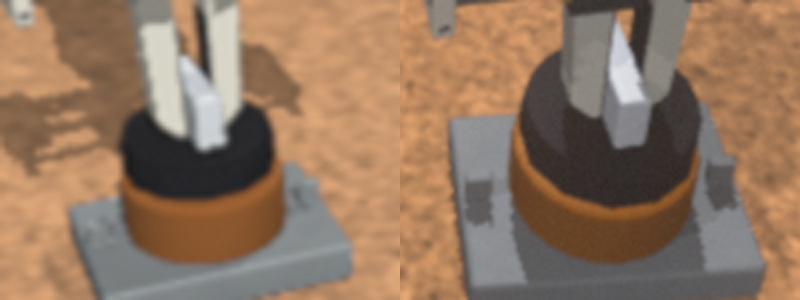

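The lid has dropped in both views: its lower edge moved down about 15 crop pixels and now sits on the amber body. Next I'll turn it clockwise.

servo_tool(plan=[[[1,0,0,0,0,0,-0.08],[1,0,0,0,0,0,-0.12],[1,0,0,0,0,0,-0.12],[1,0,0,0,0,0,-0.12],[1,0,0,0,0,0,-0.12],[1,0,0,0,0,0,-0.12],[1,0,0,0,0,0,-0.12],[1,0,0,0,0,0,-0.12],[1,0,0,0,0,0,-0.12],[1,0,0,0,0,0,-0.12],[1,0,0,0,0,0,-0.12],[1,0,0,0,0,0,-0.1]]])

```text
t: 8.0
tool_pos: [0.5725, -0.217, 0.0936]
orientation: [-3.141, 0.035, -0.0]
force: [-0.6, 1.1, 0.2]
opening: 0.0137
```

servo_tool(plan=[[[1,0,0,0,0,0,-0.07],[1,0,0,0,0,0,-0.07],[1,0,0,0,0,0,-0.06],[1,0,0,0,0,0,-0.03],[1,0,0,0,0,0,0],[1,0,0,0,0,0,0]]])

```text
t: 8.6
tool_pos: [0.5725, -0.217, 0.0936]
orientation: [3.118, -0.385, -0.0]
force: [0.7, 0.2, -0.1]
opening: 0.0139
```

```bash
cat > st.py <<'E'
from h import *
s=monitor.read_state();o=s['orientation'];print(s['t'],s['tool_pos'],'yaw',(np.degrees(2*np.arctan2(o[1],o[0]))+180)%360-180,s['force'],s['wrist_torque'],s['opening'],s['q'][5])
E
python3 st.py
```

```text
8.6 [ 0.57248476 -0.21697404  0.09362252] yaw -14.08838129210983 [ 0.66182584  0.2375986  -0.11809313] [ 0.07926227  0.12804693 -0.05491423] 0.01394765626943886 1.370695853194142
```

servo_tool(plan=[[[1,0,0,0,0,0,-0.025],[1,0,0,0,0,0,-0.025],[1,0,0,0,0,0,0],[1,0,0,0,0,0,0]]])

```text
t: 9.0
tool_pos: [0.5725, -0.217, 0.0937]
orientation: [3.107, -0.465, 0.0]
force: [0.2, -0.6, -0.1]
opening: 0.014
```

```bash
python3 st.py
```

```text
9.0 [ 0.57249276 -0.21701582  0.09365119] yaw -17.018689482659198 [ 0.16164347 -0.57094755 -0.0851434 ] [0.12971058 0.06143829 0.0493653 ] 0.01398821553977663 1.4217890839482479
```

servo_tool(plan=[[[1,0,0,0,0,0,-0.02],[1,0,0,0,0,0,-0.02],[1,0,0,0,0,0,0],[1,0,0,0,0,0,0]]])

```text
t: 9.4
tool_pos: [0.5725, -0.217, 0.0936]
orientation: [3.097, -0.527, 0.0]
force: [-0.3, -0.3, 0.6]
opening: 0.0137
```

```bash
python3 st.py
```

```text
9.4 [ 0.57249813 -0.21701171  0.09362937] yaw -19.3175361923943 [-0.29740302 -0.33571426  0.5947894 ] [0.06125054 0.02081728 0.01662428] 0.013702651743706358 1.4619177911409242
```

servo_tool(plan=[[[1,0,0,0,0,0,-0.02],[1,0,0,0,0,0,-0.01],[1,0,0,0,0,0,0],[1,0,0,0,0,0,0]]])

```text
t: 9.8
tool_pos: [0.5724, -0.2172, 0.0936]
orientation: [3.088, -0.574, -0.0]
force: [-0.9, -1.6, -1.2]
opening: 0.0137
```

```bash
python3 st.py
```

```text
9.8 [ 0.57238967 -0.21718757  0.09363206] yaw -21.040749369950532 [-0.86205019 -1.57476904 -1.21253465] [-0.18233101  0.24283879  0.07620537] 0.01368149466568525 1.4919175895964718
```

A lateral force and some torque appeared around -21°, which looks like the stop. I'll let go, rise and look from above.

servo_tool(plan=[[[0.3,0,0,0,0,0,0],[-0.2,0,0,0,0,0,0],[-0.2,0,0,0,0,0,0],[-0.2,0,0,0,0,0,0],[-0.2,0,0,15,0,0,0],[-0.2,0,0,30,0,0,0],[-0.2,0,0,30,0,0,0],[-0.2,-22,8,30,0,0,0],[-0.2,-23,9,30,0,0,0],[-0.2,-23,9,0,0,0,0],[-0.2,0,0,0,0,0,0],[-0.2,0,0,0,0,0,0]]])

```text
t: 11.0
tool_pos: [0.5047, -0.1911, 0.2298]
orientation: [3.088, -0.574, 0.003]
force: [1.0, -0.1, -1.3]
opening: 0.0554
```

```bash
python3 - <<'E'
from h import *
import pickle
w=eyes.camera_info('wrist');im=snap('wrist','w3.png');pickle.dump(w,open('c3.pkl','wb'))
K=w['mtx'];X=np.array(w['R'])@np.array([.573,-.217,.108])+w['t'];a=np.arctan2(np.hypot(X[0],X[1]),X[2]);u=X[:2]/np.hypot(X[0],X[1])*a*K[0][0]+np.array([K[0][2],K[1][2]])
x,y=np.clip(u.astype(int)-[100,75],0,[360,270]);print(x,y)
cv2.imwrite('pics/w3c.png',cv2.resize(im[y:y+150,x:x+200,::-1],(800,600),interpolation=cv2.INTER_CUBIC))
E
python3 st.py
```

```text
184 47
11.05 [ 0.50486879 -0.19113068  0.22917141] yaw -21.041970655088363 [0.23831109 0.40310176 0.00108851] [0.16838415 0.07978139 0.0221546 ] 0.05558125159937078 1.4811289297667731
```

View pics/w3c.png

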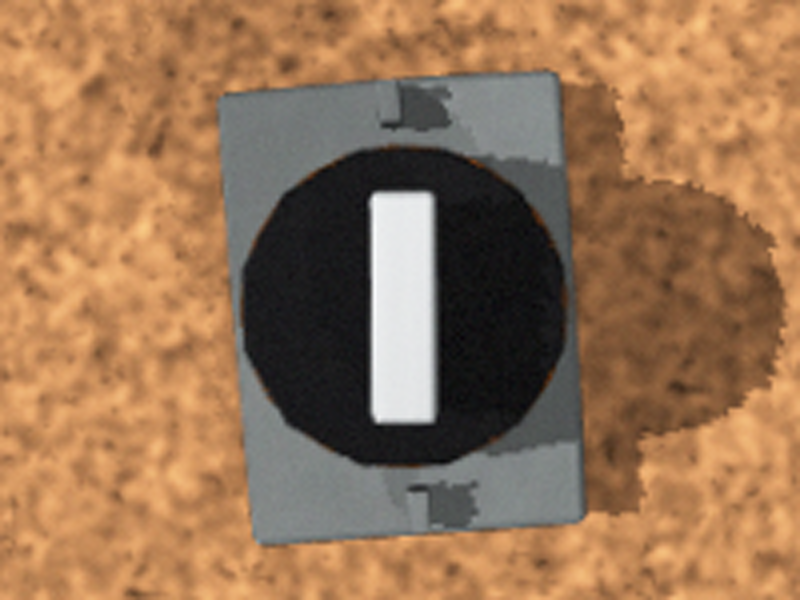

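The bar's edges run (370,192)-(371,422). The holder's left edge runs (220,96)-(257,543) and its right edge (557,73)-(583,520). I'll work out the angle and the lid height from these.

Run:
```python
from h import *
import pickle
w=pickle.load(open('c3.pkl','rb'))
R=lambda p:ray(w,((p[0]+.5)/4-.5+184,(p[1]+.5)/4-.5+47),True)
A=lambda p,q:np.degrees(np.arctan2(*(q-p)[::-1]))%180
L=lambda p,q:np.linalg.norm(p-q)
h=[atz(R(p),.022)[:2] for p in((220,96),(557,73),(583,520),(257,543))]
print('hold',np.mean(h,0),A(h[0],h[3]),A(h[1],h[2]),A(h[0],h[1])+90,A(h[3],h[2])+90)
for z in(.108,.117):
  b=[atz(R(p),z)[:2] for p in((370,191),(435,192),(437,423),(371,423))]
  print('bar',z,np.mean(b,0),A(b[0],b[3]),A(b[1],b[2]),L(b[0],b[3]),L(b[1],b[2]))
d=snap('side','d4.png');r=snap('scene','s4.png')
c=lambda im,x,y,w,h: cv2.resize(im[y:y+h,x:x+w,::-1],(400,300),interpolation=cv2.INTER_CUBIC)
cv2.imwrite('pics/c4.png',np.vstack([np.hstack([c(r,160,150,100,75),c(d,280,265,140,105)]),np.hstack([c(r,320,260,140,105),c(d,185,125,100,75)])]))
```

```text
hold [ 0.57283905 -0.21713177] 163.01565899887171 162.86735996543234 162.859392117056 163.09945663011604
bar 0.108 [ 0.57256727 -0.21665338] 159.07518835392784 159.5675267687427 0.049454604825013064 0.04924073839835692
bar 0.117 [ 0.57255687 -0.21664542] 159.07518835392776 159.5675267687427 0.04784477536504705 0.047637870645503
```

View pics/c4.png

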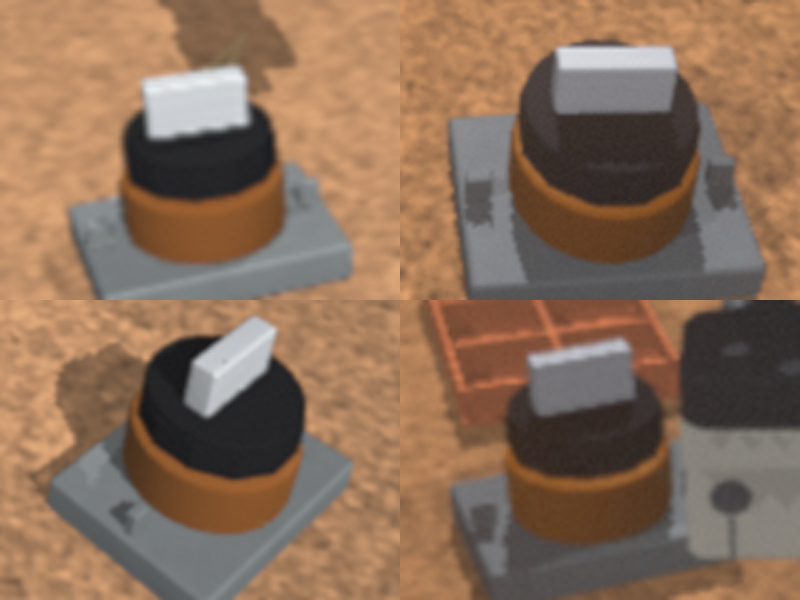

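The bar is 3.7° past the holder line, against the stop just past 0. The lid is down, the other jar hasn't changed and the gripper is clear, so I'm handing in.

```bash
python3 -c "
from plant import job
print(job.close_job())"
```

```text
the job is handed in; nothing more can be done
None
```

The loose lid is closed and released, and I handed the job in at about 11 s. I gripped its bar and turned it back from 16° to 95° at constant height. There I lowered it 9 mm onto the thread, opened the fingers briefly so it could settle, and turned it clockwise until I felt light resistance.

**Last checks:**
- **Height:** the lid is visibly down on the jar, and the bar's measured length fits a top about 108 mm up. That matches the fully down position.
- **Angle:** the bar is about 3.7° clockwise of the holder's length, so it is not exactly in line. I took this to be the stop just past 0. The resistance there was small (under 2 N of side force and about 0.1 N m of turning torque), so the stop itself is inferred, not firmly felt.
- **Other jar:** it was not touched and looks unchanged.
- **Robot:** the gripper is clear, with the TCP about 0.23 m up.

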